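# Clip the snap hook onto the build tray's lifting eye

## Robot

A 6-joint arm with a two-finger parallel gripper is mounted at the origin on the work surface. World frame = base frame: x ahead of the robot, y to its left, z up, the work surface at z = 0. Lengths are in mm, angles in degrees, forces in N, time in s.
With the tool pointing down it reaches from about 275 to 825 mm from the base axis. Payload 5.2 kg.
Tool frame: the origin (TCP) lies between the finger pads; the fingertips stand 25 mm ahead of it and the grasp point (between the pads) lies 6 mm ahead of it (env.tip_extent is the z of the fingertips in the tool frame, in mm); z points along the fingers, y is the line along which they close (so a half turn about z gives the same grasp; the last joint's range is limited). The gripper opens to 93 mm and grips with 3 to 60 N. Pads are 15 mm wide; open, the fingers measure 128 mm over their backs; the gripper's body (75 mm by 188 mm) begins 65 mm behind the grasp point.
Start: joints at [56.963, 14.817, 87.949, -0, 77.235, -11.62], TCP at [200.814, 512.034, 205.353] pointing down, gripper open.
Joint ranges: [-179.93, 179.93], [-52.35, 119.4], [10.71, 147.94], [-69.91, 249.91], [12.55, 155.21], [-178.61, 178.61]. Speed limits (degrees/s): [147.25, 147.25, 180, 180, 180, 180].

## Interface

Orientations are given as [roll, pitch, yaw] about the fixed x, y, z axes, in that order (R = Rz(yaw) Ry(pitch) Rx(roll)).
In Python, from bench import env, imaging gives the robot as it stands.
- The arm moves only by the tool send_rows, never from a script. Its argument "targets" is a list of rows, each a list of 7 numbers: the shift along the world's x, y, z in mm, then the turn, a rotation vector about the world's x, y, z in rad, then the closure in counts, from 0 (fully open) to 255 (shut). A call has 1 to 12 rows; each row shifts and turns the commanded pose from where the row before left it; what a row does not reach is not made up. A row lasts 1/12 s, in which the tool goes at most 41.7 mm and 7.16 degrees, less where a joint would pass 70% of its speed; a pose out of reach is approached as far as the arm can. A call is refused whole if a number of a shift passes 41.7 or a number of a turn 0.125, either way. A call with a gripper value outside its range is refused whole. The fingers move at their own pace and stop on an object; "force" is the grip in N (left out, the last holds). Time passes only in rows, so rows that do not move let the fingers close. It gives the time, the measured TCP pose, the force, the opening and the grip force at its end, in the units of the state.
- env.observe(): the state, without advancing time (a new reading comes with each control period).
- imaging.snapshot(name): name is "scene" or "top" or "wrist"; returns a dict with "img" (384x512x3 uint8, blue, green, red), "fx", "fy", "cx", "cy" (pixels), "camera_from_world" (4x4, takes a point from world to camera coordinates); the wrist camera has in their place "tool_from_camera" (4x4, takes a point from camera to tool coordinates, whose origin is the TCP and whose axes are the flange's). Camera axes: x right, y up, looking along -z (the intrinsics and any distortion apply to the point x, -y, -z); pixel columns grow to the right and rows downward; lengths in mm; the calibration is good to about 2 mm. A picture is of the moment at which its call begins: read the wrist's pose just before it. There is no depth.
- env.job_done(): hands the job in; it is judged then, once.
The state is a dict: "t": time; "joint_pos": joint angles; "dq": joint speeds; "joint_torque": joint torques, N m; "ee_pos": TCP position; "orientation": TCP orientation; "force": force on the tool from outside, world axes, zero at the start; "wrist_torque": the same for the moment, N m; "gripper_width": opening from 0.0 (shut) to 1.0 (fully open); "grasp_force": force on a finger pad.
Only numpy, scipy, OpenCV 4.12 (cv2) and the standard library are available. Lean on these libraries where they do the work, as an engineer would, in place of code of your own. Each camera call takes 0.05 s, during which the arm holds its last target. There are 200 camera calls.

## Task

Get the build tray with the printed spinal rod model on it ready for lifting: pick up the snap hook, the big lifter whose mouth is closed by a sprung gate, and press it down over that tray's lifting eye until the gate snaps shut under the bar and the hook sits fully home on it. Leave it there, upright and let go, and do not disturb the smaller open fork lifter.

Things in the scene. Friction and masses are not known exactly. Their poses are not given: they have to be found in the camera images.
- snap_grip (a point): Snap hook, loose, upright on its feet, 0.3 kg: centre of its grip block, 26 (x) x 30 (y) x 50 mm tall, 113 mm above the feet. Block stands on a crown 62 (y) x 30 mm; crown top 25, underside 37 mm below this point. Two legs, 9 mm thick in y, inner faces at y = +-22 mm, reach down to the feet. z up; the bar to clip lies along x, either way round, up to 8 mm off middle.
- gate (a joint): Snap hook's sprung gate, dark flap 41 mm long closing the mouth between the legs, hinged on the -y leg 12 mm above the feet. 0 = shut (level); grows to 1.4 rad as a bar pushes it up into the hook, under 6 N. Once the bar's underside is 59 mm above the feet it springs shut below it; fully home, the crown's underside (76 mm above the feet) rests on the bar.
- eye (a point): Lifting eye of the fixed tray that carries the printed rod model: middle of its top bar, 82 mm above the bench. 12 mm round bar along x, z up, bar's top at 88 mm; 64 mm clear between its posts. It stands mid-plate on a flat blue tray, 120 (x) x 140 (y) x 10 mm; the model, top at 26 mm, lies 48 mm to +y. An equal tray without model stands across the bench: wrong one.
- fork_knob (a point): Smaller open fork lifter, loose, no gate, 100 mm tall, 48 mm wide, standing beside the snap hook: centre of its round knob, 28 mm wide, 92 mm above the bench. Leave it alone.
Things that resemble listed ones, but are neither listed nor needed, are in the scene too. Leave any orange look-alike of the part that bears eye alone.

How it is judged:
By the outcome, as a careful person would: the job done as asked, in the order asked, and still so for the second after the job is handed in, with the robot touching nothing.
It also fails if it takes over 38 s, if anything falls off the work surface, if the arm or the gripper's body presses on something with over 40 N, if the wrist force passes 120 N, or if a joint passes its speed limit or range.

## Working session

There is one attempt and no reset: what is moved stays moved. The work goes in short steps, Python scripts to look and compute and a tool call to move; the robot and the scene stay as the last step left them, time stands still between calls to the robot, and variables do not carry over. Pictures are saved under pics/ and viewed, at most 10 in all, crops included, and the job is handed in when it is done.

Besides the shell and the picture viewer there is one more tool, called after "Request:" by a JSON object that holds its "fn" and its "kwargs", one argument or row to a line. send_rows: Moves the arm, as the interface text tells. Its arguments: {"type":"object","properties":{"targets":{"type":"array"},"force":{"type":"number"}},"required":["targets"]}

```bash
mkdir -p pics; ls; python3 - <<'E'
from bench import env, imaging
import cv2,numpy as np
print(env.observe())
a=imaging.snapshot("scene");b=imaging.snapshot("top")
import pickle;pickle.dump((a,b),open('s0.pkl','wb'))
for n,s in(("scene",a),("top",b)):
    cv2.imwrite(f"pics/{n}0.png",s["img"]);print({k:v for k,v in s.items() if k!="img"})
E
```

```text
pics
{'t': 0.0, 'joint_pos': array([ 5.69632875e+01,  1.48569658e+01,  8.80112898e+01,  6.53647730e-05,
        7.72353126e+01, -1.16177878e+01]), 'dq': array([ 0.10350457, -0.10106247, -0.09177489,  0.00532224, -0.02302269,
       -0.09226396]), 'joint_torque': array([-6.37098256e-04, -4.37307143e+01, -2.83992523e+01,  7.19726854e-02,
        4.14131011e-02, -1.34081761e-04]), 'ee_pos': array([200.49095583, 511.53412629, 204.53780149]), 'orientation': array([-1.79898566e+02, -2.09191894e-02,  1.58581042e+02]), 'force': array([ 0.36135447, -0.14552573, -0.00903043]), 'wrist_torque': array([ 0.04731463, -0.0416673 ,  0.00563835]), 'grasp_force': 0.0, 'gripper_width': 1.0016972831859698}
{'fx': 370.5499285690575, 'fy': 370.5499285690575, 'cx': 253.60886689400363, 'cy': 191.4383819355453, 'camera_from_world': array([[ 4.78732591e-01,  8.77730629e-01, -2.01009723e-02,
        -3.91146763e+02],
       [-6.02521371e-01,  3.45108038e-01,  7.19630766e-01,
         1.73597034e+02],
       [ 6.38578972e-01, -3.32399436e-01,  6.94065927e-01,
        -1.34241323e+03],
       [ 0.00000000e+00,  0.00000000e+00,  0.00000000e+00,
         1.00000000e+00]])}
{'fx': 394.521717328752, 'fy': 394.521717328752, 'cx': 257.2029641844649, 'cy': 194.74845183578117, 'camera_from_world': array([[ 1.59398439e-02, -9.99866832e-01,  3.49843244e-03,
         1.58112576e+02],
       [ 9.92758095e-01,  1.62429815e-02,  1.19027435e-01,
        -5.14509067e+02],
       [-1.19068409e-01,  1.57581840e-03,  9.92884802e-01,
        -1.10155222e+03],
       [ 0.00000000e+00,  0.00000000e+00,  0.00000000e+00,
         1.00000000e+00]])}
```

View pics/scene0.png

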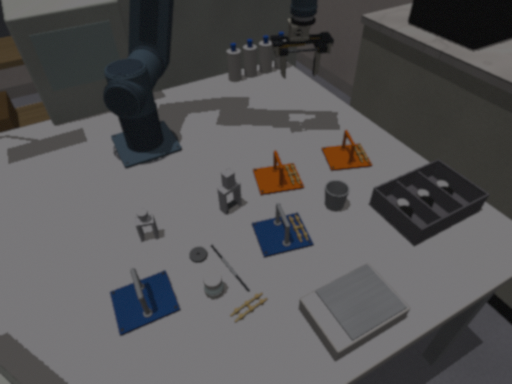

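View pics/top0.png

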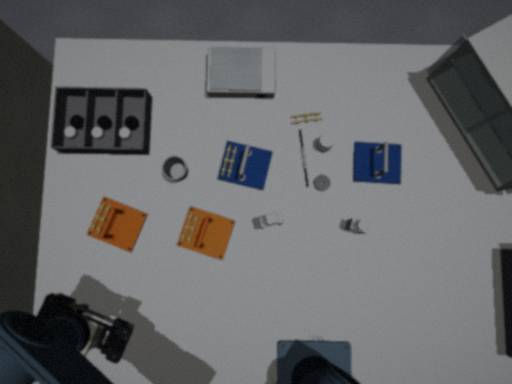

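The scene view shows the model-bearing blue tray at about (283,232), with its eye at (284,215). The snap hook is at about (230,190), the fork at (148,225) and the empty blue tray at (145,300). In the top view the right tray is at (245,165), the hook at (268,220) and the fork at (354,226). I'll zoom in on these.

```bash
python3 - <<'E'
import cv2,numpy as np,pickle
a,b=pickle.load(open('s0.pkl','rb'))
f=lambda im,x,y,w,h,s:cv2.resize(im[y:y+h,x:x+w],None,fx=s,fy=s,interpolation=cv2.INTER_CUBIC)
# scene crop (205,160)-(325,260); top crop (210,130)-(300,240)
A=f(a["img"],205,160,66,60,6);A2=f(a["img"],250,200,66,60,6)
B=f(b["img"],240,200,50,40,6);B2=f(b["img"],210,135,66,60,6)
B=cv2.copyMakeBorder(B,0,360-240,0,96,cv2.BORDER_CONSTANT)
m=np.vstack([np.hstack([A,A2]),np.hstack([B,B2])])
m=cv2.resize(m,None,fx=.8,fy=.8);m=cv2.convertScaleAbs(m,alpha=1.4);print(m.shape);cv2.imwrite("pics/z1.png",m)
E
```

```text
(576, 634, 3)
```

View pics/z1.png

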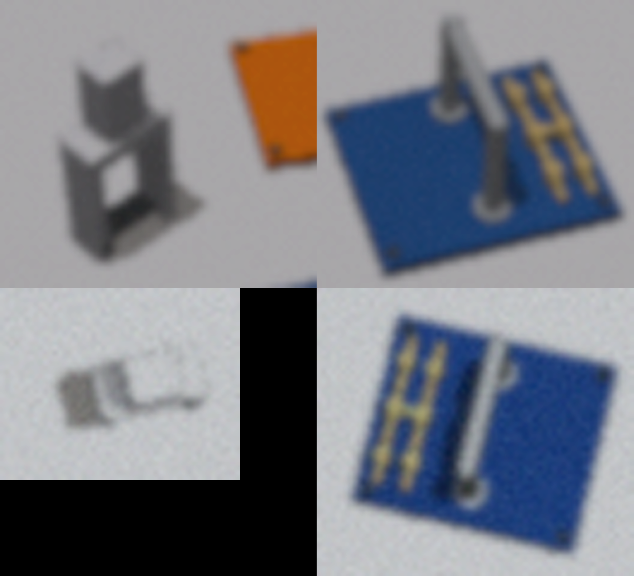

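```bash
cat > h.py <<'E'
import numpy as np,cv2
def cast(s,uv,z,T=None):
    T=np.linalg.inv(s["camera_from_world"]) if T is None else T
    u,v=uv;d=T[:3,:3]@np.array([(u-s["cx"])/s["fx"],-(v-s["cy"])/s["fy"],-1.]);o=T[:3,3]
    return (o+d*(z-o[2])/d[2]).round(1)
def bluetrays(s,T=None,z=10,amin=600):
    h=cv2.cvtColor(s["img"],cv2.COLOR_BGR2HSV);m=cv2.inRange(h,(100,140,50),(125,255,255))
    m=cv2.morphologyEx(m,cv2.MORPH_CLOSE,np.ones((9,9)))
    for c in cv2.findContours(m,0,2)[0]:
        if cv2.contourArea(c)<amin: continue
        hull=cv2.convexHull(c)[:,0]
        q=cv2.boxPoints(cv2.minAreaRect(np.array([cast(s,p,z,T)[:2] for p in hull.astype(float)],np.float32)))
        yield q.mean(0),[np.linalg.norm(q[1]-q[0]),np.linalg.norm(q[2]-q[1])],np.degrees(np.arctan2(*(q[1]-q[0])[::-1]))
E
python3 - <<'E'
from h import *;import pickle
a,b=pickle.load(open('s0.pkl','rb'))
for s in(a,b):
    for r in bluetrays(s): print(r)
    print()
print("bar top", [cast(b,p,82) for p in((247.5,145.8),(241.3,175))],[cast(a,p,82) for p in((278.4,204.2),(287.5,225.4))])
A=lambda x,y:(205+x/4.8,160+y/4.8)
B=lambda x,y:(240+x/4.8,200+(y-288)/4.8)
print("grip scene z138",cast(a,A(110,62),138),"crown edge z88",cast(a,A(100,165),88),cast(a,A(170,115),88),cast(a,A(62,140),88))
print("feet",cast(a,A(102,262),0),cast(a,A(70,235),0))
print("grip top",[cast(b,B(*p),138) for p in((65,380),(125,365),(135,410),(200,400),(190,350))])
print("crown?",cast(b,B(205,400),88))
E
```

```text
(array([ 620.4991 , -187.90118], dtype=float32), [np.float32(115.795944), np.float32(133.9566)], np.float32(-2.7462013))
(array([606.56134, 201.094  ], dtype=float32), [np.float32(114.52727), np.float32(131.02866)], np.float32(-12.76863))

(array([ 616.3095 , -185.11407], dtype=float32), [np.float32(113.652504), np.float32(133.2864)], np.float32(-2.6799898))
(array([602.18463, 204.2225 ], dtype=float32), [np.float32(113.50607), np.float32(131.53508)], np.float32(-12.693479))

bar top [array([642.2, 195.6,  82. ]), array([559.8, 211.1,  82. ])] [array([565.9, 214.7,  82. ]), array([641.3, 195.8,  82. ])]
grip scene z138 [442.7 127.8 138. ] crown edge z88 [467.2 105.9  88. ] [449.7 159.9  88. ] [437.5  95.6  88. ]
feet [459.8 103.7   0. ] [429.6  96.2   0. ]
grip top [array([435.5, 175. , 138. ]), array([444.1, 142.9, 138. ]), array([420. , 137.2, 138. ]), array([426. , 102.5, 138. ]), array([452.7, 108.1, 138. ])]
crown? [428.4  96.4  88. ]
```

The measurements agree. The model-bearing tray is at about (604,203) with yaw −12.7°, and the hook grip is at about (443,129) with yaw about 18.5°. I'll move above the hook, with the fingers closing along its y, and look with the wrist camera.

Request:
{"fn": "send_rows", "kwargs": {
  "targets": [
    [20,-32,4,0,0,0.058,0],
    [20,-32,4,0,0,0.058,0],
    [20,-32,4,0,0,0.058,0],
    [20,-32,4,0,0,0.058,0],
    [20,-32,4,0,0,0.058,0],
    [20,-32,4,0,0,0.058,0],
    [20,-32,4,0,0,0.058,0],
    [20,-32,4,0,0,0.058,0],
    [20,-32,4,0,0,0.058,0],
    [20,-32,4,0,0,0.058,0],
    [20,-32,4,0,0,0.058,0],
    [22,-32,4,0,0,0.058,0]
  ]
}}

```text
t: 1.1
ee_pos: [442.9, 126.3, 253.4]
orientation: [180.0, -0.0, -161.4]
force: [0.3, 0.7, 0.7]
gripper_width: 0.998
grasp_force: 0.0
```

Request:
{"fn": "send_rows", "kwargs": {
  "targets": [
    [0,0,0,0,0,0,0],
    [0,0,0,0,0,0,0]
  ]
}}

```text
t: 1.27
ee_pos: [443.6, 126.3, 253.0]
orientation: [180.0, -0.0, -161.8]
force: [-0.6, 0.4, -0.8]
gripper_width: 1.001
grasp_force: 0.0
```

```bash
python3 - <<'E'
from bench import env, imaging
import cv2,pickle
o=env.observe();w=imaging.snapshot("wrist");t=imaging.snapshot("top")
pickle.dump((o,w,t),open('s1.pkl','wb'));cv2.imwrite("pics/w1.png",w["img"])
print(o["ee_pos"],o["orientation"],o["joint_pos"],{k:v for k,v in w.items() if k!="img"})
E
```

```text
[443.57526445 126.34045683 252.98009908] [ 1.79981920e+02 -4.21265012e-02 -1.61815944e+02] [ 1.99304745e+00  3.80570171e+00  9.45961932e+01  5.67703471e-03
  8.16436023e+01 -1.06191829e+02] {'fx': 302.46716040426423, 'fy': 302.46716040426423, 'cx': 256.19930685816564, 'cy': 186.62779734541468, 'tool_from_camera': array([[ 6.49801081e-04,  9.55542122e-01,  2.94853913e-01,
         8.33164473e+01],
       [ 9.99999785e-01, -6.47603697e-04, -1.05097231e-04,
         2.87567284e-01],
       [ 9.05236526e-05,  2.94853918e-01, -9.55542338e-01,
        -1.80088501e+02],
       [ 0.00000000e+00,  0.00000000e+00,  0.00000000e+00,
         1.00000000e+00]])}
```

View pics/w1.png

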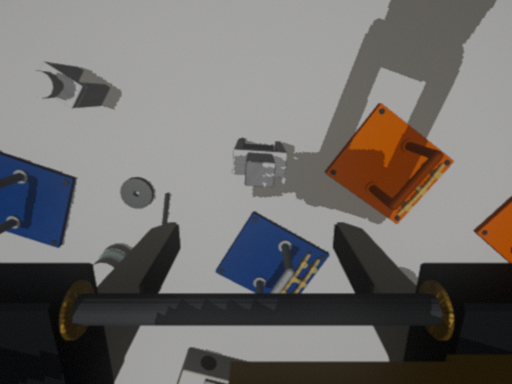

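```bash
cat >> h.py <<'E'
from scipy.spatial.transform import Rotation as Ro
def wT(o,w):
    T=np.eye(4);T[:3,:3]=Ro.from_euler('xyz',o["orientation"],degrees=True).as_matrix();T[:3,3]=o["ee_pos"];return T@w["tool_from_camera"]
E
python3 - <<'E'
from h import *;import pickle
o,w,t=pickle.load(open('s1.pkl','rb'))
T=wT(o,w);s=cv2.convertScaleAbs(cv2.resize(w["img"][130:200,220:300],None,fx=7,fy=7,interpolation=cv2.INTER_CUBIC),alpha=1.4)
cv2.imwrite("pics/z2.png",s)
C=np.linalg.inv(T)
def pr(p):
    c=C@np.append(p,1);return ((w["cx"]+w["fx"]*c[0]/-c[2]-220)*7,(w["cy"]-w["fy"]*c[1]/-c[2]-130)*7)
R=Ro.from_euler('z',18.5,degrees=True)
for nm,x,y,z in(("grip",13,15,138),("crown",15,31,88),("feet",15,31,0)):
    print(nm,[np.round(pr(R.apply((i*x,j*y,z))+(443,129,0))).astype(int) for i,j in((1,1),(1,-1),(-1,-1),(-1,1))])
for q in bluetrays(w,T): print(q)
E
```

```text
grip [array([372, 433]), array([168, 434]), array([165, 261]), array([374, 260])]
crown [array([451, 352]), array([ 85, 354]), array([ 80, 179]), array([455, 177])]
feet [array([413, 237]), array([117, 238]), array([113,  95]), array([416,  93])]
(array([600.69104, 203.80846], dtype=float32), [np.float32(117.63791), np.float32(137.06293)], np.float32(-12.572424))
(array([ 616.38745, -169.42645], dtype=float32), [np.float32(118.781364), np.float32(102.539566)], np.float32(-2.2026062))
```

View pics/z2.png

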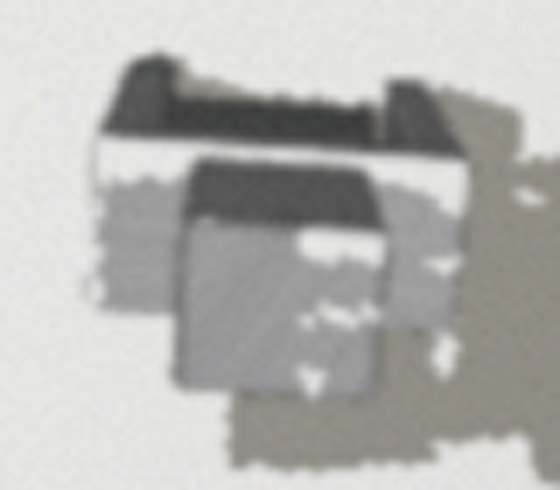

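The zoom shows the grip top's corners at about (187,218), (387,235), (378,395) and (175,388), and the crown's at (97,138), (467,160), (455,325) and (95,308). I'll cast these.

```bash
python3 - <<'E'
from h import *;import pickle
o,w,t=pickle.load(open('s1.pkl','rb'));T=wT(o,w)
for z,c in((138,[(187,218),(387,235),(378,395),(175,388)]),(88,[(97,138),(467,160),(455,325),(95,308)])):
    P=np.array([cast(w,(220+x/7,130+y/7),z,T)[:2] for x,y in c]);d=P[1]-P[0]+P[2]-P[3]
    print(P.tolist(),P.mean(0),np.degrees(np.arctan2(d[1],d[0]))-90,np.linalg.norm(P[1]-P[0]),np.linalg.norm(P[2]-P[1]))
print(T[:3,3])
E
```

```text
[[428.5, 111.8], [421.9, 139.6], [444.8, 146.3], [453.1, 117.8]] [437.075 128.875] 14.823682734625208 28.572714256787016 23.860008382228237
[[431.2, 95.6], [415.6, 154.6], [442.7, 162.3], [458.9, 103.7]] [437.1  129.05] 15.131369911651305 61.02753476915153 28.17268180347761
[364.47354131 100.60038986 433.12989089]
```

The wrist view gives the same point for grip and crown, (437,129) with yaw 15°, and the sizes fit. Next I align, descend and grip.

Request:
{"fn": "send_rows", "kwargs": {
  "targets": [
    [-6.5,2.7,0,0,0,-0.056,0],
    [0,0,-30,0,0,0,0],
    [0,0,-30,0,0,0,0],
    [0,0,-30,0,0,0,0],
    [0,0,-24,0,0,0,0],
    [0,0,-20,0,0,0,0],
    [0,0,0,0,0,0,0],
    [0,0,0,0,0,0,0]
  ],
  "force": 30
}}

```text
t: 2.03
ee_pos: [434.7, 132.0, 118.8]
orientation: [180.0, -0.2, -164.6]
force: [1.1, 0.6, 0.0]
gripper_width: 1.0
grasp_force: 0.0
```

Request:
{"fn": "send_rows", "kwargs": {
  "targets": [
    [0,0,0,0,0,0,255],
    [0,0,0,0,0,0,255],
    [0,0,0,0,0,0,255],
    [0,0,0,0,0,0,255],
    [0,0,0,0,0,0,255],
    [0,0,0,0,0,0,255],
    [0,0,0,0,0,0,255],
    [0,0,0,0,0,0,255],
    [0,0,0,0,0,0,255],
    [0,0,0,0,0,0,255]
  ],
  "force": 40
}}

```text
t: 2.87
ee_pos: [436.4, 130.6, 119.4]
orientation: [-180.0, -0.0, -164.8]
force: [0.2, -0.7, 0.9]
gripper_width: 0.333
grasp_force: 0.3
```

Request:
{"fn": "send_rows", "kwargs": {
  "targets": [
    [0,0,0,0,0,0,255],
    [0,0,0,0,0,0,255],
    [0,0,0,0,0,0,255],
    [0,0,0,0,0,0,255]
  ]
}}

```text
t: 3.2
ee_pos: [436.4, 130.6, 119.4]
orientation: [-180.0, 0.0, -164.7]
force: [-0.4, -0.5, 0.4]
gripper_width: 0.314
grasp_force: 40.0
```

Request:
{"fn": "send_rows", "kwargs": {
  "targets": [
    [0,0,10,0,0,0,255],
    [0,0,20,0,0,0,255],
    [0,0,30,0,0,0,255],
    [0,0,30,0,0,0,255],
    [0,0,30,0,0,0,255],
    [0,0,0,0,0,0,255]
  ]
}}

```text
t: 3.7
ee_pos: [439.1, 131.1, 244.7]
orientation: [-179.9, 0.5, -164.7]
force: [1.3, 0.4, -2.0]
gripper_width: 0.317
grasp_force: 40.0
```

The hook is held, with 40 N grip at 29 mm opening. Next I carry it over the eye and turn by −28°.

Request:
{"fn": "send_rows", "kwargs": {
  "targets": [
    [10,4,0,0,0,-0.03,255],
    [20,9,0,0,0,-0.06,255],
    [22,10,0,0,0,-0.066,255],
    [22,10,0,0,0,-0.066,255],
    [22,10,0,0,0,-0.066,255],
    [22,10,0,0,0,-0.066,255],
    [20,9,0,0,0,-0.06,255],
    [16,7,0,0,0,-0.044,255],
    [10.5,4.5,0,0,0,-0.03,255],
    [0,0,0,0,0,0,255],
    [0,0,0,0,0,0,255],
    [0,0,0,0,0,0,255]
  ]
}}

```text
t: 4.7
ee_pos: [599.7, 204.0, 238.2]
orientation: [-179.9, -0.1, 167.3]
force: [-0.7, 0.4, -2.9]
gripper_width: 0.314
grasp_force: 39.9
```

```bash
python3 - <<'E'
from bench import env, imaging
import cv2,pickle,numpy as np
from h import *
o=env.observe();w=imaging.snapshot("wrist");t=imaging.snapshot("top");s=imaging.snapshot("scene")
pickle.dump((o,w,t,s),open('s2.pkl','wb'))
c=lambda im,x,y:cv2.resize(im[y:y+96,x:x+128],(384,288),interpolation=cv2.INTER_CUBIC)
cv2.imwrite("pics/m2.png",np.vstack([np.hstack([c(w["img"],190,150),c(s["img"],220,150)]),np.hstack([c(t["img"],190,120),cv2.resize(w["img"],(384,288))])]))
print(o["ee_pos"],o["orientation"],o["force"])
print(*bluetrays(w,wT(o,w)))
E
```

```text
[599.7292293  204.04613082 238.19896144] [-1.79948137e+02 -1.34247446e-01  1.67347482e+02] [-0.65156895  0.44805243 -2.89300454]
(array([ 616.85187, -164.98692], dtype=float32), [np.float32(118.11643), np.float32(93.140594)], np.float32(-2.6488183)) (array([601.0577 , 204.25778], dtype=float32), [np.float32(115.67819), np.float32(136.24422)], np.float32(-12.617338))
```

View pics/m2.png

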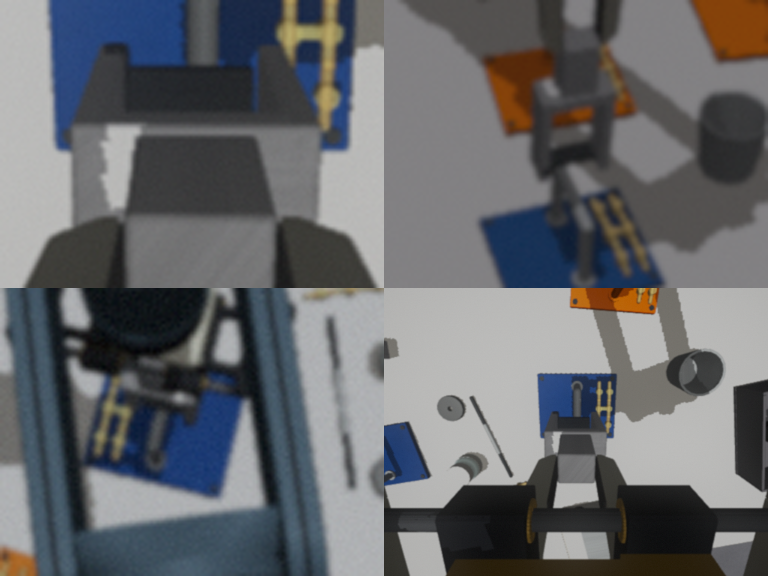

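The wrist crop shows the bar at crop x≈202 running between the legs, which are centred at about 193. So the bar lies about 2 mm to +y of the hook. The yaw is aligned. I'll shift slightly and descend until the bar is in the mouth.

Request:
{"fn": "send_rows", "kwargs": {
  "targets": [
    [1.5,2,0,0,0,0,255],
    [0,0,-10,0,0,0,255],
    [0,0,-10,0,0,0,255],
    [0,0,-10,0,0,0,255],
    [0,0,-6,0,0,0,255],
    [0,0,-4,0,0,0,255],
    [0,0,-4,0,0,0,255],
    [0,0,-4,0,0,0,255]
  ]
}}

```text
t: 5.52
ee_pos: [602.3, 206.0, 191.2]
orientation: [-180.0, 0.0, 167.3]
force: [-1.7, -1.6, 0.2]
gripper_width: 0.314
grasp_force: 40.0
```

Request:
{"fn": "send_rows", "kwargs": {
  "targets": [
    [0,0,-5,0,0,0,255],
    [0,0,-5,0,0,0,255],
    [0,0,-5,0,0,0,255],
    [0,0,-5,0,0,0,255],
    [0,0,-5,0,0,0,255],
    [0,0,-5,0,0,0,255]
  ]
}}

```text
t: 6.02
ee_pos: [602.3, 206.0, 160.8]
orientation: [-180.0, 0.0, 167.3]
force: [-0.8, -1.7, -0.4]
gripper_width: 0.312
grasp_force: 40.0
```

Now the last part, in smaller steps.

Request:
{"fn": "send_rows", "kwargs": {
  "targets": [
    [0,0,-4,0,0,0,255],
    [0,0,-4,0,0,0,255],
    [0,0,-4,0,0,0,255],
    [0,0,-4,0,0,0,255],
    [0,0,-4,0,0,0,255],
    [0,0,-3,0,0,0,255],
    [0,0,-2,0,0,0,255],
    [0,0,0,0,0,0,255]
  ]
}}

```text
t: 6.68
ee_pos: [602.0, 206.4, 135.7]
orientation: [-180.0, -0.1, 167.3]
force: [0.4, 0.3, -2.4]
gripper_width: 0.314
grasp_force: 39.9
```

Request:
{"fn": "send_rows", "kwargs": {
  "targets": [
    [0,0,-1,0,0,0,255],
    [0,0,-1,0,0,0,255],
    [0,0,-1,0,0,0,255],
    [0,0,0,0,0,0,255]
  ]
}}

```text
t: 7.02
ee_pos: [602.3, 206.2, 133.3]
orientation: [180.0, -0.0, 167.3]
force: [-0.5, -0.9, -2.9]
gripper_width: 0.315
grasp_force: 39.9
```

The force is back to the hook's own weight (−2.9 N), so the gate has probably snapped shut. I continue to contact.

Request:
{"fn": "send_rows", "kwargs": {
  "targets": [
    [0,0,-1,0,0,0,255],
    [0,0,-1,0,0,0,255],
    [0,0,-0.5,0,0,0,255],
    [0,0,0,0,0,0,255]
  ]
}}

```text
t: 7.35
ee_pos: [602.4, 206.2, 130.9]
orientation: [180.0, 0.0, 167.3]
force: [0.4, -0.2, -3.2]
gripper_width: 0.314
grasp_force: 39.9
```

```bash
python3 - <<'E'
from bench import env, imaging
import cv2,numpy as np
o=env.observe();w=imaging.snapshot("wrist");s=imaging.snapshot("scene")
c=lambda im,x,y:cv2.resize(im[y:y+72,x:x+64],(400,450),interpolation=cv2.INTER_CUBIC)
cv2.imwrite("pics/m3.png",cv2.convertScaleAbs(np.hstack([c(s["img"],250,185),c(w["img"],226,140)]),alpha=1.5))
print(o["ee_pos"],o["force"],o["wrist_torque"])
E
```

```text
[602.37027138 206.21753148 130.87814612] [ 0.44252382 -0.22960347 -3.15927295] [-0.01533141  0.01180569 -0.04230356]
```

View pics/m3.png

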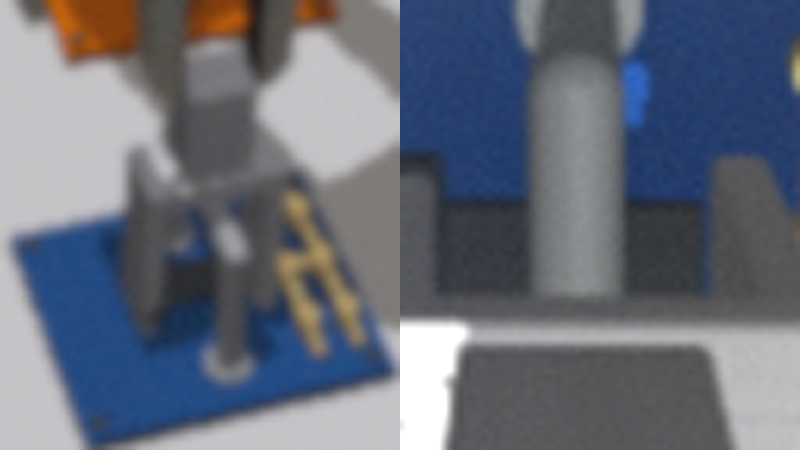

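The gate's dark flap is closed below the bar (right crop, y≈200–290) and the bar lies centred between the legs. The weight is still on the gripper, so I press on to contact.

Request:
{"fn": "send_rows", "kwargs": {
  "targets": [
    [0,0,-0.5,0,0,0,255],
    [0,0,-0.5,0,0,0,255],
    [0,0,-0.5,0,0,0,255],
    [0,0,0,0,0,0,255]
  ]
}}

```text
t: 7.78
ee_pos: [602.8, 206.2, 130.7]
orientation: [180.0, 0.1, 167.3]
force: [-3.3, -1.2, 4.3]
gripper_width: 0.315
grasp_force: 40.0
```

Request:
{"fn": "send_rows", "kwargs": {
  "targets": [
    [0,0,-0.5,0,0,0,255],
    [0,0,-0.5,0,0,0,255],
    [0,0,0,0,0,0,255],
    [0,0,0,0,0,0,255]
  ]
}}

```text
t: 8.12
ee_pos: [603.0, 206.2, 130.6]
orientation: [180.0, 0.2, 167.3]
force: [-2.6, -1.5, 9.8]
gripper_width: 0.313
grasp_force: 40.1
```

The hook is home, with the bar carrying about 10 N. I ease the load off, open and retreat upward.

Request:
{"fn": "send_rows", "kwargs": {
  "targets": [
    [0,0,0.7,0,0,0,255],
    [0,0,0.6,0,0,0,255],
    [0,0,0,0,0,0,160],
    [0,0,0,0,0,0,150],
    [0,0,0,0,0,0,120],
    [0,0,0,0,0,0,60],
    [0,0,0,0,0,0,0],
    [0,0,0,0,0,0,0],
    [0,0,0,0,0,0,0],
    [0,0,0,0,0,0,0],
    [0,0,0,0,0,0,0],
    [0,0,0,0,0,0,0]
  ]
}}

```text
t: 9.12
ee_pos: [602.3, 206.2, 129.7]
orientation: [180.0, 0.0, 167.3]
force: [-0.1, 0.4, 0.4]
gripper_width: 0.932
grasp_force: 0.0
```

Request:
{"fn": "send_rows", "kwargs": {
  "targets": [
    [0,0,10,0,0,0,0],
    [0,0,20,0,0,0,0],
    [0,0,30,0,0,0,0],
    [0,0,35,0,0,0,0],
    [0,0,30,0,0,0,0],
    [0,0,0,0,0,0,0],
    [0,0,0,0,0,0,0],
    [0,0,0,0,0,0,0]
  ]
}}

```text
t: 9.78
ee_pos: [602.0, 206.2, 254.6]
orientation: [-180.0, -0.0, 167.3]
force: [0.4, -0.5, -0.4]
gripper_width: 1.002
grasp_force: 0.0
```

```bash
python3 - <<'E'
from bench import env, imaging
import cv2,numpy as np
o=env.observe();w=imaging.snapshot("wrist");s=imaging.snapshot("scene")
c=lambda im,x,y,a,b:cv2.resize(im[y:y+b,x:x+a],(400,450),interpolation=cv2.INTER_CUBIC)
cv2.imwrite("pics/m4.png",cv2.convertScaleAbs(np.hstack([c(s["img"],250,185,64,72),c(w["img"],192,130,128,144)]),alpha=1.5))
print(o["ee_pos"],o["force"],o["gripper_width"])
E
```

```text
[602.0141404  206.17558635 254.60133418] [ 0.38751314 -0.45377611 -0.38401261] 1.0018928052077016
```

View pics/m4.png

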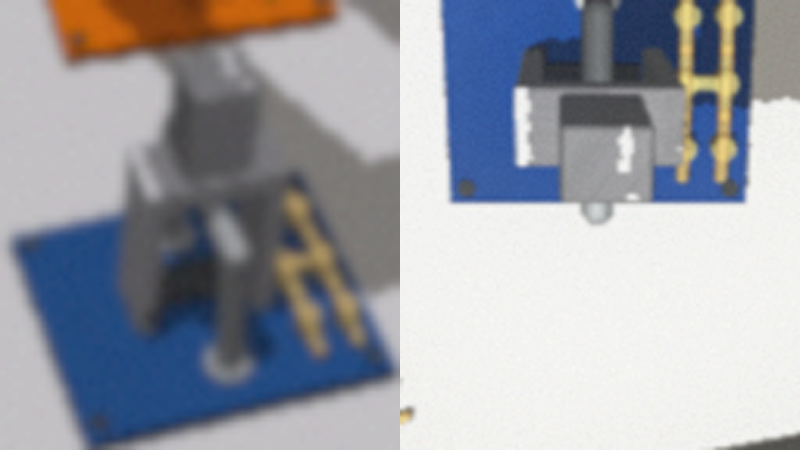

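The hook sits on the bar with the gate shut and the gripper clear. It leans only about 2–3°, which its 2 mm foot clearance above the tray allows. I hand it in.

```bash
python3 -c "
from bench import env
print(env.job_done())"
```

```text
the job is handed in; nothing more can be done
None
```

The snap hook is pressed home on the eye of the tray with the rod model, gate shut under the bar and released (leaning about 2–3°); the fork lifter was never approached, and I handed the job in at about 10 s.

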